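# Stand the toppled specimen bottle on the balance

### The arm

A 6-joint arm with a two-finger parallel gripper is mounted at the origin on the work surface. World frame = base frame: x ahead of the robot, y to its left, z up, the work surface at z = 0. Lengths are in m, angles in rad, forces in N, time in s.
With the tool pointing down it reaches from about 0.25 to 0.725 m from the base axis. Payload 4 kg.
Tool frame: the origin (TCP) lies at the very end of the fingers, on their centre line; the grasp point (between the pads) lies 19 mm behind it; y points along the fingers, z is the direction in which the jaws open and shut, and the axes are right-handed (so a half turn about y gives the same grasp; the last joint's range is limited). The gripper opens to 85 mm and grips with 20 to 120 N. Pads are 22 mm wide; open, the fingers measure 114 mm over their backs; the gripper's body (76 mm by 85 mm) begins 54 mm behind the grasp point. The pads swing forward as they close: fully open they stand 13 mm farther back than shut.
Start: joints at [-1.157, 0.241, 0.005, 1.335, 0, 1.571], TCP at [0.201, -0.458, 0.231] pointing down, gripper open.
Joint ranges: [-2.72, 2.72], [-1.05, 1.87], [-1.09, 1.28], [-1.99, 2.15], [-1.42, 1.44], [-3.14, 3.14]. Speed limits (rad/s): [2.79, 2.79, 3.14, 3.14, 3.14, 3.14].

### API

Orientations are given as a unit quaternion [x, y, z, w].
In Python, from workcell import bot gives the robot as it stands. The module is installed in compiled form; this text tells all that it offers.
- The arm moves only by the tool move_arm, never from a script. Its argument "increments" is a list of rows, each an object with "grip": the closure, from 0 (fully open) to 1 (shut); "linear": the shift along the tool's x, y, z scaled (see below), a list of three; "twist": the turn about the tool's y scaled (see below). A call has exactly 5 rows; each row shifts and turns the pose as measured when the row begins, along the tool's axes as they then stand; what a row does not reach is not made up. The controller multiplies each number of a shift by 0.2 m and each number of a turn by 2 rad. A row lasts 1/10 s, in which the tool goes at most 50 mm and 8.59 degrees, less where a joint would pass 70% of its speed; a pose out of reach is approached as far as the arm can. A call with a number of a shift or a turn outside -1 to 1 is refused whole. A call with a gripper value outside its range is refused whole. The fingers move at their own pace and stop on an object; the grip force is fixed at half the most. Time passes only in rows, so rows that do not move let the fingers close, or fill a call up. It gives the time, the measured TCP pose, the force and the opening at its end, in the units of the state.
- bot.get_obs(): the state, without advancing time (a new reading comes with each control period).
- bot.camera(name): name is "scene" or "top"; returns (picture, depth): 384x512x3 uint8, blue, green, red; 384x512 float32, m along the optical axis (not along the pixel's ray), 0 where there is no reading.
- bot.camera_params(name): a dict with "camera_matrix" (3x3 intrinsics, pixels), "rvec" (rotation vector, rad) and "tvec" (3), from world to camera coordinates, as OpenCV has them. Camera axes: x right, y down, z forward; pixel columns grow to the right and rows downward; lengths in m; the calibration is good to about 2 mm. A picture is of the moment at which its call begins. camera_params takes no time and is no camera call.
- bot.job_done(): hands the job in, once; it reports no verdict.
The state is a dict: "clock": time; "joint_pos": joint angles; "joint_vel": joint speeds; "tau": joint torques, N m; "eef_pos": TCP position; "tool_rot": TCP orientation; "ft_force": force on the tool from outside, world axes, zero at the start; "ft_torque": the same for the moment, N m; "grip_width": finger opening in m.
Only numpy, scipy, OpenCV 4.12 (cv2) and the standard library are available. Lean on these libraries where they do the work, as an engineer would, in place of code of your own. Each camera call takes 0.05 s, during which the arm holds its last target. There are 200 camera calls.

### The job

The square specimen bottle has toppled and lies slanting on the near rim of the steel dissecting tray. Pick it up, turn it upright and set it down gently on the round pan of the bench balance, whose height differs each time, wholly on the pan and cap up, then let go of it; never overload the pan, neither by pressing nor by dropping the bottle on it. Leave the other things on the bench where they are.

Things in the scene. Friction and masses are not known exactly. Their poses are not given: they have to be found in the camera images.
- bottle: Toppled white bottle, 50 x 50 mm square for its lower 105 mm, then a shoulder, 32 mm neck and round 38 mm cap; 150 mm high, 0.28-0.52 kg. Origin: centre of its base; z from base to cap, x, y square to its flat sides. It slants: base edge on the bench, underside on the near rim about 83 mm up from the base, cap over the tray, about 26 degrees above level; two flat sides are upright
- tray: Fixed steel dissecting tray, 150 (x) x 240 (y) mm, walls 4 mm thick and 36 mm high, with a few shells lying in it. Origin: centre of its underside, on the bench; z up. The bottle leans over its -x wall. It may stand to the left or the right
- balance: Fixed bench balance, white housing 200 (x) x 190 (y) mm, 48 mm high, a display on its -x side (up to 53 mm high). Origin: centre of its underside, on the bench; z up. It may stand to the left or the right
- pan_centre (a point): Point fixed to the balance, on the pan's upright axis, on the housing 52 mm above the bench; z up. The round steel pan (diameter 140 mm, 4 mm thick) is centred above it on a post that is set higher or lower each time: the pan's upper face is 10 to 35 mm above this point, level; no reading tells how much, it must be felt or seen
- pan (a joint): How far the pan is pressed down, in m: 0 unloaded. It is sprung, about 3 N per mm; the bottle's own weight sinks it by 0.9 to 1.7 mm; from 3 mm it is overloaded, and 6 mm is the end of its travel
- vial: Bystander: small capped specimen vial standing between tray and balance, diameter 46 mm, height 73 mm; origin: centre of its base
- forceps: Bystander: steel forceps lying on the bench between tray and balance, 130 x 20 mm, 8 mm high; origin: centre of its underside
- thermometer: Bystander: green hand thermometer with a thin steel probe lying near the robot, 155 x 42 mm, 20 mm high; origin on its underside near the middle
- jar_a: Bystander: round jar with an orange cap standing behind, diameter 66 mm, height 115 mm; origin: centre of its base
- jar_b: Bystander: another such jar
- spare: Bystander: a second square bottle of the same kind, standing upright behind; origin: centre of its base

How it is judged:
By the outcome, as a careful person would: the job done as asked, in the order asked, and still so for the second after the job is handed in, with the robot touching nothing.
It also fails if it takes over 45 s, if anything falls off the work surface, if the arm or the gripper's body presses on something with over 40 N, if the wrist force passes 120 N, or if a joint passes its speed limit or range.

## Working session

There is one attempt and no reset: what is moved stays moved. The work goes in short steps, Python scripts to look and compute and a tool call to move; the robot and the scene stay as the last step left them, time stands still between calls to the robot, and variables do not carry over. Pictures are saved under pics/ and viewed, about 8 in all and at most 12, crops included, and the job is handed in when it is done.

Besides the shell and the picture viewer there is one more tool, called after "Emit:" by a JSON object that holds its "method" and its "body". move_arm: Moves the arm, as the interface text tells. Its arguments: {"type":"object","properties":{"increments":{"type":"array"}},"required":["increments"]}

```bash
mkdir -p pics; cat > h.py <<'E'
import numpy as np, cv2
from workcell import bot
from scipy.spatial.transform import Rotation as R
def cloud(name, img=None):
    im,d=bot.camera(name); p=bot.camera_params(name)
    K=np.array(p["camera_matrix"]);Rm=cv2.Rodrigues(np.array(p["rvec"],float))[0];t=np.array(p["tvec"]).ravel()
    v,u=np.indices(d.shape); x=(u-K[0,2])/K[0,0]*d; y=(v-K[1,2])/K[1,1]*d
    P=(np.stack([x,y,d],-1)-t)@Rm
    P[d==0]=np.nan
    if img: cv2.imwrite(img,im)
    return im,P
E
python3 - <<'E'
from h import *
o=bot.get_obs(); print({k:np.round(v,3) for k,v in o.items()})
print(R.from_quat(o['tool_rot']).as_matrix().round(3))
a,P=cloud("top"); b,Q=cloud("scene"); np.savez('c.npz',a=a,P=P,b=b,Q=Q)
cv2.imwrite('pics/top.png',a);cv2.imwrite('pics/scene.png',b)
for n in("top","scene"):
    p=bot.camera_params(n);Rm=cv2.Rodrigues(np.array(p["rvec"],float))[0];print(n,-Rm.T@np.array(p["tvec"]).ravel(),Rm.round(2).tolist(),p["camera_matrix"][0])
E
```

```text
{'clock': np.float64(0.0), 'joint_pos': array([-1.157,  0.241,  0.004,  1.335, -0.   ,  1.571]), 'joint_vel': array([ 0.   ,  0.003, -0.   ,  0.   ,  0.001, -0.001]), 'tau': array([ 0.0000e+00, -3.7232e+01,  2.5241e+01,  1.7000e-02,  0.0000e+00,
       -0.0000e+00]), 'eef_pos': array([ 0.201, -0.457,  0.23 ]), 'tool_rot': array([-0.145,  0.693, -0.691,  0.145]), 'ft_force': array([-0.549,  0.063, -0.018]), 'ft_torque': array([ 0.065,  0.007, -0.034]), 'grip_width': np.float64(0.085)}
[[-0.916 -0.001  0.402]
 [-0.402  0.002 -0.916]
 [ 0.    -1.    -0.002]]
top [ 0.32204898 -0.03215084  1.37184862] [[0.03, -1.0, 0.01], [-0.98, -0.03, -0.2], [0.2, 0.0, -0.98]] [480.03399635   0.         255.17787524]
scene [0.96212493 0.58719162 0.6823892 ] [[-0.86, 0.51, 0.01], [0.32, 0.55, -0.77], [-0.4, -0.66, -0.64]] [427.65302189   0.         258.68559676]
```

View pics/top.png

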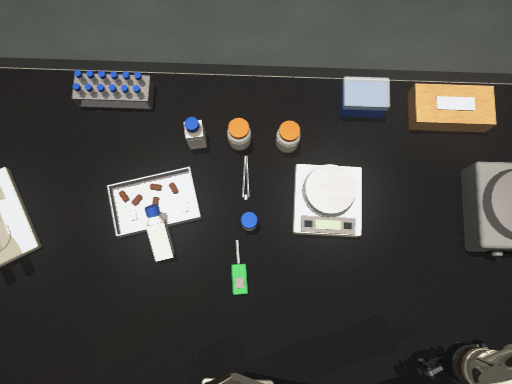

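View pics/scene.png

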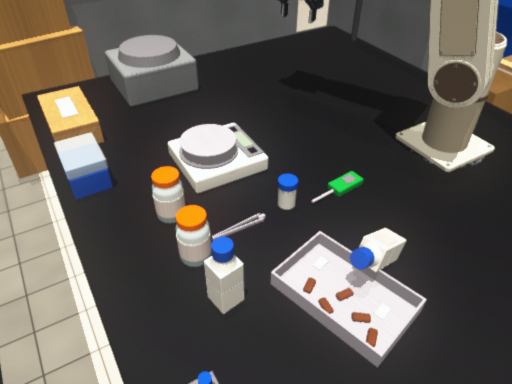

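The top view has the toppled bottle at left, with its base near (162,258) and cap near (152,211), leaning into the tray. The pan is at (330,190) and the vial at (249,221). The scene view agrees, and the path at height is clear. Next I measure.

```bash
python3 - <<'E'
from h import *
c=np.load('c.npz')
for n,I,P,boxes in(("top",c['a'],c['P'],dict(bot=(135,195,180,270),pan=(295,160,365,240))),("scene",c['b'],c['Q'],dict(bot=(340,225,410,275),pan=(170,115,245,170)))):
    hsv=cv2.cvtColor(I,cv2.COLOR_BGR2HSV)
    for k,(x0,y0,x1,y1) in boxes.items():
        p=P[y0:y1,x0:x1].reshape(-1,3);h=hsv[y0:y1,x0:x1].reshape(-1,3)
        ok=np.isfinite(p[:,0]); p=p[ok];h=h[ok]
        if k=='bot':
            m=(h[:,0]>100)&(h[:,0]<130)&(h[:,1]>120)&(p[:,2]>.045)
            print(n,'cap',m.sum(),p[m].mean(0).round(4),p[m].min(0).round(3),p[m].max(0).round(3))
            m=(p[:,2]>.05)&(h[:,1]<60); q=p[m]
            if n=='top':
                print('body',m.sum(),q.min(0),q.max(0)); 
                (cx,cy),s,a=cv2.minAreaRect(q[:,:2].astype(np.float32)*1000); print(cx,cy,s,a,cv2.boxPoints(((cx,cy),s,a)).round(0).tolist())
                A=np.c_[q[:,:2],np.ones(len(q))]; print('plane',np.linalg.lstsq(A,q[:,2],rcond=None)[0])
        else:
            H,e=np.histogram(p[:,2],np.arange(.03,.11,.002));print(n,dict(zip(e[H>15].round(3),H[H>15])))
            m=(p[:,2]>.0585)
            q=p[m]; print(q.min(0).round(4),q.max(0).round(4),np.median(q[:,2])); print(cv2.minEnclosingCircle(q[:,:2].astype(np.float32)*1000))
E
```

```text
top cap 134 [0.5334 0.2458 0.0947] [0.518 0.23  0.078] [0.551 0.265 0.11 ]
body 769 [0.40670871 0.1912818  0.05006522] [0.55535276 0.26368028 0.09674201]
482.99853515625 232.095703125 (147.1999053955078, 51.044654846191406) 14.894293785095215 [[405.0, 238.0], [418.0, 189.0], [561.0, 226.0], [548.0, 276.0]]
plane [ 0.30173273  0.18400847 -0.11085331]Traceback (most recent call last):
  File "<stdin>", line 17, in <module>
IndexError: boolean index did not match indexed array along axis 0; size of axis is 40 but size of corresponding boolean axis is 39
```

```bash
python3 - <<'E'
from h import *
c=np.load('c.npz')
for n,I,P,(x0,y0,x1,y1) in(("top",c['a'],c['P'],(295,160,365,240)),("scene",c['b'],c['Q'],(165,110,270,190))):
    p=P[y0:y1,x0:x1].reshape(-1,3); p=p[np.isfinite(p[:,0])]
    H,e=np.histogram(p[:,2],np.arange(.03,.11,.002));e=e[:-1];print(n,dict(zip(e[H>15].round(3).tolist(),H[H>15].tolist())))
    q=p[p[:,2]>.062]; print(q.min(0).round(4),q.max(0).round(4),np.median(q[:,2])); print(cv2.minEnclosingCircle(q[:,:2].astype(np.float32)*1000))
p=c['P'][205:240,235:265].reshape(-1,3);q=p[p[:,2]>.05];print('vial',q.mean(0))
p=c['P'][150:260,95:215].reshape(-1,3);q=p[(p[:,2]>.025)&(p[:,2]<.04)];print('tray',cv2.minAreaRect(q[:,:2].astype(np.float32)*1000))
p=c['P'][110:155,180:210].reshape(-1,3);q=p[p[:,2]>.05];print('spare',q.mean(0),q.min(0),q.max(0))
E
```

```text
top {0.038: 17, 0.04: 48, 0.042: 168, 0.044: 370, 0.046: 537, 0.048: 510, 0.05: 460, 0.052: 340, 0.054: 151, 0.056: 56, 0.076: 29, 0.078: 123, 0.08: 332, 0.082: 540, 0.084: 536, 0.086: 289, 0.088: 97}
[ 0.5437 -0.306   0.0762] [ 0.6834 -0.1697  0.0946] 0.0838478805177302
((613.7797241210938, -237.8114013671875), 70.30699157714844)
scene {0.03: 62, 0.032: 52, 0.034: 66, 0.036: 67, 0.038: 52, 0.04: 67, 0.042: 86, 0.044: 131, 0.046: 322, 0.048: 470, 0.05: 428, 0.052: 644, 0.054: 170, 0.08: 18, 0.082: 206, 0.084: 903, 0.086: 329, 0.088: 22, 0.106: 16}
[ 0.5449 -0.3078  0.0715] [ 0.7793 -0.0899  0.1187] 0.08548026338512128
((667.9313354492188, -184.18617248535156), 144.73289489746094)
vial [ 0.52004647 -0.01657943  0.07216236]
tray ((529.5082397460938, 244.95094299316406), (240.02487182617188, 241.02001953125), 15.600262641906738)
spare [0.75549653 0.14248555 0.11421787] [0.73598734 0.11712107 0.05117211] [0.79192091 0.17332589 0.15611359]
```

Emit:
{"method": "move_arm", "body": {"increments": [{"grip": 0,"linear": [0,0,0],"twist": 0.0385},{"grip": 0,"linear": [0,0,0],"twist": 0.0385},{"grip": 0,"linear": [-0.16,0,-0.19],"twist": 0},{"grip": 0,"linear": [-0.16,0,-0.19],"twist": 0},{"grip": 0,"linear": [-0.16,0,-0.19],"twist": 0}]}}

```text
clock: 0.6
eef_pos: [0.2643, -0.3236, 0.227]
tool_rot: [-0.086, 0.704, -0.7, 0.084]
ft_force: [1.3, -0.1, -0.1]
grip_width: 0.085
```

Emit:
{"method": "move_arm", "body": {"increments": [{"grip": 0,"linear": [-0.16,0,-0.19],"twist": 0},{"grip": 0,"linear": [-0.16,0,-0.19],"twist": 0},{"grip": 0,"linear": [-0.16,0,-0.19],"twist": 0},{"grip": 0,"linear": [-0.16,0,-0.19],"twist": 0},{"grip": 0,"linear": [-0.16,0,-0.19],"twist": 0}]}}

```text
clock: 1.1
eef_pos: [0.3725, -0.0975, 0.2268]
tool_rot: [-0.085, 0.705, -0.7, 0.083]
ft_force: [1.7, -0.0, -0.0]
grip_width: 0.0854
```

Emit:
{"method": "move_arm", "body": {"increments": [{"grip": 0,"linear": [-0.16,0,-0.19],"twist": 0},{"grip": 0,"linear": [-0.16,0,-0.19],"twist": 0},{"grip": 0,"linear": [-0.16,0,-0.19],"twist": 0},{"grip": 0,"linear": [-0.16,0,-0.19],"twist": 0},{"grip": 0,"linear": [-0.16,0,-0.19],"twist": 0}]}}

```text
clock: 1.6
eef_pos: [0.4816, 0.1246, 0.2267]
tool_rot: [-0.089, 0.705, -0.699, 0.085]
ft_force: [0.7, -1.0, -0.2]
grip_width: 0.0854
```

```bash
cat > st.py <<'E'
from h import *
import sys
def go(x,y,z):
    o=bot.get_obs();M=R.from_quat(o['tool_rot']).as_matrix();d=np.array([x,y,z])-o['eef_pos']
    l=M.T@d/.2
    print('t',round(float(o['clock']),2),'pos',o['eef_pos'].round(4),'zang',np.degrees(np.arctan2(M[1,2],M[0,2])).round(1),'ydir',M[:,1].round(3),'lin',l.round(3),'F',o['ft_force'].round(1),'w',round(float(o['grip_width']),4),'rows',(np.linalg.norm(d)/.05).round(1))
if __name__=='__main__': go(*map(float,sys.argv[1:4]))
E
python3 st.py .534 .246 .16
```

```text
t 1.6 pos [0.4816 0.1246 0.2267] zang -75.8 ydir [-0.006  0.008 -1.   ] lin [-0.404  0.337 -0.521] F [ 0.7 -1.  -0.2] w 0.0854 rows 3.0
```

Emit:
{"method": "move_arm", "body": {"increments": [{"grip": 0,"linear": [-0.135,0,-0.17],"twist": 0},{"grip": 0,"linear": [-0.135,0,-0.17],"twist": 0},{"grip": 0,"linear": [-0.135,0,-0.17],"twist": 0},{"grip": 0,"linear": [0,0.2,0],"twist": 0},{"grip": 0,"linear": [0,0.1,0],"twist": 0}]}}

```text
clock: 2.1
eef_pos: [0.5512, 0.2119, 0.1675]
tool_rot: [-0.122, 0.715, -0.678, 0.118]
ft_force: [0.8, -1.1, -0.9]
grip_width: 0.0852
```

```bash
python3 st.py .5365 .247 .067
```

```text
t 2.1 pos [0.5512 0.2119 0.1675] zang -70.5 ydir [-0.015  0.05  -0.999] lin [ 0.011  0.512 -0.164] F [ 0.8 -1.1 -0.9] w 0.0852 rows 2.1
```

Emit:
{"method": "move_arm", "body": {"increments": [{"grip": 0,"linear": [0,0,-0.05],"twist": 0.02},{"grip": 0,"linear": [0,0,-0.05],"twist": 0.02},{"grip": 0,"linear": [0,0,-0.05],"twist": 0},{"grip": 0,"linear": [0,0,0],"twist": 0},{"grip": 0,"linear": [0,0,0],"twist": 0}]}}

```text
clock: 2.6
eef_pos: [0.5513, 0.2057, 0.1686]
tool_rot: [-0.118, 0.726, -0.669, 0.104]
ft_force: [-0.6, -0.6, 0.9]
grip_width: 0.0852
```

```bash
python3 st.py .5365 .247 .067
```

```text
t 2.6 pos [0.5513 0.2057 0.1686] zang -72.0 ydir [-0.033  0.076 -0.997] lin [ 0.002  0.525 -0.177] F [-0.6 -0.6  0.9] w 0.0852 rows 2.2
```

```bash
python3 -c "
from h import *
o=bot.get_obs();print(o['joint_pos'].round(3),o['joint_vel'].round(3),o['tau'].round(1))"
```

```text
[0.315 0.453 0.143 1.269 0.082 3.141] [-0.001 -0.013  0.014  0.004  0.007 -0.   ] [ -0.  -46.4  24.6   0.1   0.3   0. ]
```

Joint 6 has hit its limit, so I take the equivalent grasp half a turn away.

Emit:
{"method": "move_arm", "body": {"increments": [{"grip": 0,"linear": [0,0,0],"twist": -0.07},{"grip": 0,"linear": [0,0,0],"twist": -0.07},{"grip": 0,"linear": [0,0,0],"twist": -0.07},{"grip": 0,"linear": [0,0,0],"twist": -0.07},{"grip": 0,"linear": [0,0,0],"twist": -0.07}]}}

```text
clock: 3.1
eef_pos: [0.5533, 0.2061, 0.1745]
tool_rot: [-0.345, 0.641, -0.584, 0.358]
ft_force: [-0.0, 0.8, -0.1]
grip_width: 0.0857
```

Emit:
{"method": "move_arm", "body": {"increments": [{"grip": 0,"linear": [0,0,0],"twist": -0.07},{"grip": 0,"linear": [0,0,0],"twist": -0.07},{"grip": 0,"linear": [0,0,0],"twist": -0.07},{"grip": 0,"linear": [0,0,0],"twist": -0.07},{"grip": 0,"linear": [0,0,0],"twist": -0.07}]}}

```text
clock: 3.6
eef_pos: [0.555, 0.2067, 0.1802]
tool_rot: [-0.528, 0.469, -0.424, 0.566]
ft_force: [-0.1, -0.4, -0.1]
grip_width: 0.0853
```

Emit:
{"method": "move_arm", "body": {"increments": [{"grip": 0,"linear": [0,0,0],"twist": -0.07},{"grip": 0,"linear": [0,0,0],"twist": -0.07},{"grip": 0,"linear": [0,0,0],"twist": -0.07},{"grip": 0,"linear": [0,0,0],"twist": -0.07},{"grip": 0,"linear": [0,0,0],"twist": -0.07}]}}

```text
clock: 4.1
eef_pos: [0.5566, 0.2073, 0.186]
tool_rot: [-0.643, 0.233, -0.21, 0.699]
ft_force: [0.3, 0.3, 0.2]
grip_width: 0.0851
```

Emit:
{"method": "move_arm", "body": {"increments": [{"grip": 0,"linear": [0,0,0],"twist": -0.07},{"grip": 0,"linear": [0,0,0],"twist": -0.07},{"grip": 0,"linear": [0,0,0],"twist": -0.07},{"grip": 0,"linear": [0,0,0],"twist": -0.07},{"grip": 0,"linear": [0,0,0],"twist": -0.07}]}}

```text
clock: 4.6
eef_pos: [0.5581, 0.2078, 0.1918]
tool_rot: [-0.675, -0.035, 0.03, 0.737]
ft_force: [0.1, -1.0, -0.1]
grip_width: 0.0856
```

```bash
python3 st.py .5365 .247 .067;python3 -c "
from h import *
o=bot.get_obs();print(o['joint_pos'].round(3))"
```

```text
t 4.6 pos [0.5581 0.2078 0.1918] zang 95.3 ydir [ 0.002  0.088 -0.996] lin [-0.096  0.638  0.15 ] F [ 0.1 -1.  -0.1] w 0.0856 rows 2.7
[0.314 0.425 0.16  1.276 0.083 0.223]
```

Emit:
{"method": "move_arm", "body": {"increments": [{"grip": 0,"linear": [0,0,0],"twist": -0.074},{"grip": 0,"linear": [0,0,0],"twist": -0.074},{"grip": 0,"linear": [0,0,0],"twist": -0.074},{"grip": 0,"linear": [0,0,0],"twist": -0.074},{"grip": 0,"linear": [0,0,0],"twist": -0.074}]}}

```text
clock: 5.1
eef_pos: [0.5596, 0.2084, 0.1976]
tool_rot: [-0.617, -0.305, 0.272, 0.672]
ft_force: [0.3, 1.0, -0.1]
grip_width: 0.0852
```

Emit:
{"method": "move_arm", "body": {"increments": [{"grip": 0,"linear": [0,0,0],"twist": -0.074},{"grip": 0,"linear": [0,0,0],"twist": -0.074},{"grip": 0,"linear": [0,0,0],"twist": -0.074},{"grip": 0,"linear": [0,0,0],"twist": -0.074},{"grip": 0,"linear": [0,0,0],"twist": -0.074}]}}

```text
clock: 5.6
eef_pos: [0.561, 0.2089, 0.2034]
tool_rot: [0.476, 0.533, -0.476, -0.512]
ft_force: [0.2, -0.2, 0.7]
grip_width: 0.0855
```

Emit:
{"method": "move_arm", "body": {"increments": [{"grip": 0,"linear": [0,0,0],"twist": -0.074},{"grip": 0,"linear": [0,0,0],"twist": -0.074},{"grip": 0,"linear": [0,0,0],"twist": -0.074},{"grip": 0,"linear": [0,0,0],"twist": -0.074},{"grip": 0,"linear": [0,0,0],"twist": -0.074}]}}

```text
clock: 6.1
eef_pos: [0.5622, 0.2094, 0.2092]
tool_rot: [0.271, 0.686, -0.615, -0.279]
ft_force: [-0.4, 0.3, -0.5]
grip_width: 0.0855
```

Emit:
{"method": "move_arm", "body": {"increments": [{"grip": 0,"linear": [0,0,0],"twist": -0.074},{"grip": 0,"linear": [0,0,0],"twist": -0.074},{"grip": 0,"linear": [0,0,0],"twist": -0.074},{"grip": 0,"linear": [0,0,0],"twist": -0.074},{"grip": 0,"linear": [0,0,0],"twist": -0.074}]}}

```text
clock: 6.6
eef_pos: [0.5634, 0.2098, 0.2151]
tool_rot: [0.03, 0.741, -0.671, -0.006]
ft_force: [-0.2, -0.4, 0.1]
grip_width: 0.0852
```

```bash
python3 st.py .5365 .247 .067;python3 -c "
from h import *
o=bot.get_obs();print(o['joint_pos'].round(3))"
```

```text
t 6.6 pos [0.5634 0.2098 0.2151] zang -92.8 ydir [ 0.036  0.099 -0.994] lin [ 0.167  0.75  -0.104] F [-0.2 -0.4  0.1] w 0.0852 rows 3.1
[ 0.315  0.397  0.177  1.286  0.083 -2.774]
```

Emit:
{"method": "move_arm", "body": {"increments": [{"grip": 0,"linear": [0,0.02,0],"twist": -0.074},{"grip": 0,"linear": [0,0.02,0],"twist": -0.074},{"grip": 0,"linear": [0,0.02,0],"twist": -0.074},{"grip": 0,"linear": [0,0.02,0],"twist": -0.074},{"grip": 0,"linear": [0,0.02,0],"twist": -0.074}]}}

```text
clock: 7.1
eef_pos: [0.5258, 0.2968, 0.2012]
tool_rot: [-0.149, 0.685, -0.68, 0.215]
ft_force: [0.8, 0.3, -0.1]
grip_width: 0.0854
```

```bash
python3 st.py .5365 .247 .067;python3 -c "
from h import *
o=bot.get_obs();print(o['joint_pos'].round(3))"
```

```text
t 7.1 pos [0.5258 0.2968 0.2012] zang -60.2 ydir [ 0.089  0.031 -0.996] lin [0.139 0.665 0.231] F [ 0.8  0.3 -0.1] w 0.0854 rows 2.9
[ 0.523  0.387  0.126  1.217 -0.018 -3.141]
```

Emit:
{"method": "move_arm", "body": {"increments": [{"grip": 0,"linear": [0,0,0],"twist": 0.05},{"grip": 0,"linear": [0,0,0],"twist": 0.05},{"grip": 0,"linear": [0.0,0,0.1],"twist": 0.029},{"grip": 0,"linear": [0.0,0,0.1],"twist": 0},{"grip": 0,"linear": [0,0,0],"twist": 0}]}}

```text
clock: 7.6
eef_pos: [0.5338, 0.2665, 0.2056]
tool_rot: [-0.06, 0.708, -0.691, 0.129]
ft_force: [-0.0, 0.5, 0.2]
grip_width: 0.0854
```

```bash
python3 st.py .538 .2476 .066;python3 -c "
from h import *
o=bot.get_obs();print(o['joint_pos'].round(3))"
```

```text
t 7.6 pos [0.5338 0.2665 0.2056] zang -74.6 ydir [ 0.094  0.037 -0.995] lin [0.075 0.693 0.104] F [-0.   0.5  0.2] w 0.0854 rows 2.8
[ 0.468  0.364  0.103  1.209 -0.01  -2.942]
```

Emit:
{"method": "move_arm", "body": {"increments": [{"grip": 0,"linear": [0.02,0,0.035],"twist": 0},{"grip": 0,"linear": [0.02,0,0.035],"twist": 0},{"grip": 0,"linear": [0.02,0.15,0.02],"twist": 0},{"grip": 0,"linear": [0.01,0.15,0.01],"twist": 0},{"grip": 0,"linear": [0,0.15,0],"twist": 0}]}}

```text
clock: 8.1
eef_pos: [0.5383, 0.2485, 0.1211]
tool_rot: [-0.054, 0.71, -0.689, 0.135]
ft_force: [0.3, -0.4, -0.0]
grip_width: 0.0855
```

```bash
python3 st.py .538 .2476 .066
```

```text
t 8.1 pos [0.5383 0.2485 0.1211] zang -74.5 ydir [ 0.11   0.045 -0.993] lin [0.035 0.273 0.008] F [ 0.3 -0.4 -0. ] w 0.0855 rows 1.1
```

Emit:
{"method": "move_arm", "body": {"increments": [{"grip": 0,"linear": [0.018,0.145,0.004],"twist": 0},{"grip": 0,"linear": [0.018,0.145,0.004],"twist": 0},{"grip": 0.2,"linear": [0,0,0],"twist": 0},{"grip": 0.3,"linear": [0,0,0],"twist": 0},{"grip": 0.4,"linear": [0,0,0],"twist": 0}]}}

```text
clock: 8.6
eef_pos: [0.5351, 0.2463, 0.0589]
tool_rot: [-0.056, 0.71, -0.689, 0.134]
ft_force: [0.9, 0.4, -0.3]
grip_width: 0.0517
```

```bash
python3 st.py .538 .2476 .066; python3 - <<'E'
from h import *
b,Q=cloud("scene"); a,P=cloud("top")
cv2.imwrite('pics/g1.png',np.hstack([cv2.resize(b[120:360,240:500],None,fx=1.6,fy=1.6),cv2.resize(a[140:290,80:230],(384,384))]))
E
```

```text
t 8.6 pos [0.5351 0.2463 0.0589] zang -74.5 ydir [ 0.105  0.044 -0.994] lin [-0.02  -0.033 -0.003] F [ 0.9  0.4 -0.3] w 0.0517 rows 0.2
```

View pics/g1.png

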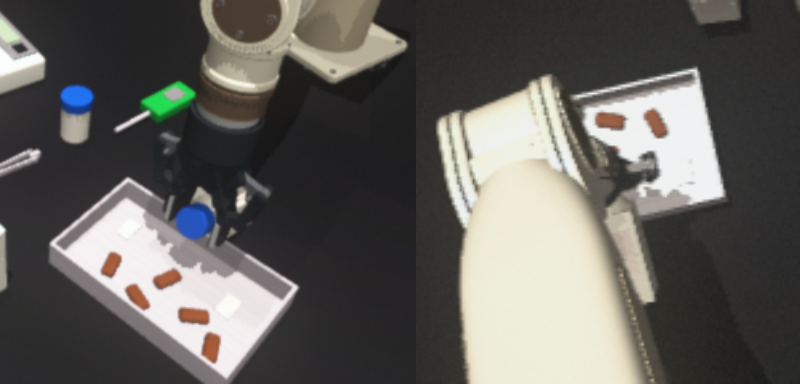

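Emit:
{"method": "move_arm", "body": {"increments": [{"grip": 0.5,"linear": [-0.015,0,0],"twist": 0},{"grip": 1,"linear": [0,0,0],"twist": 0},{"grip": 1,"linear": [0,0,0],"twist": 0},{"grip": 1,"linear": [0,-0.1,0],"twist": 0},{"grip": 1,"linear": [0,-0.1,0],"twist": 0}]}}

```text
clock: 9.2
eef_pos: [0.533, 0.245, 0.0991]
tool_rot: [-0.057, 0.71, -0.69, 0.133]
ft_force: [0.6, 0.1, -4.1]
grip_width: 0.0367
```

```bash
python3 st.py .538 .2476 .2; python3 - <<'E'
from h import *
b,Q=cloud("scene")
cv2.imwrite('pics/g2.png',cv2.resize(b[120:360,240:500],None,fx=1.6,fy=1.6))
E
```

```text
t 9.2 pos [0.533  0.245  0.0991] zang -74.5 ydir [ 0.103  0.042 -0.994] lin [-0.083 -0.498 -0.013] F [ 0.6  0.1 -4.1] w 0.0367 rows 2.0
```

View pics/g2.png

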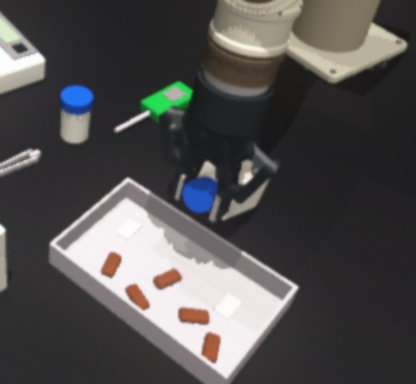

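Emit:
{"method": "move_arm", "body": {"increments": [{"grip": 1,"linear": [0,-0.15,0],"twist": 0},{"grip": 1,"linear": [0,-0.15,0],"twist": 0},{"grip": 1,"linear": [0,-0.15,0],"twist": 0},{"grip": 1,"linear": [0,-0.1,0],"twist": 0},{"grip": 1,"linear": [0,0,0],"twist": 0}]}}

```text
clock: 9.75
eef_pos: [0.5207, 0.2396, 0.2105]
tool_rot: [-0.058, 0.709, -0.69, 0.133]
ft_force: [0.0, 0.6, -5.9]
grip_width: 0.0364
```

```bash
python3 st.py .538 .2476 .2; python3 - <<'E'
from h import *
b,Q=cloud("scene")
cv2.imwrite('pics/g3.png',cv2.resize(b[80:360,200:500],None,fx=2,fy=2))
E
```

```text
t 9.75 pos [0.5207 0.2396 0.2105] zang -74.5 ydir [ 0.101  0.041 -0.994] lin [-0.088  0.063 -0.015] F [ 0.   0.6 -5.9] w 0.0364 rows 0.4
```

View pics/g3.png

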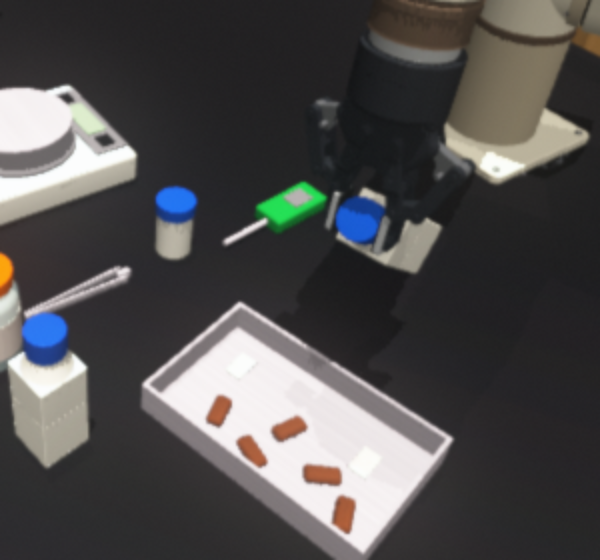

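The bottle is gripped by the cap at a width of 36 mm and lifted, still slanted. I'll move it over free bench, low down, and ease the grip so that it swings upright.

Emit:
{"method": "move_arm", "body": {"increments": [{"grip": 1,"linear": [0.15,0.07,0],"twist": 0},{"grip": 1,"linear": [0.15,0.07,0],"twist": 0},{"grip": 1,"linear": [0.15,0.07,0],"twist": 0},{"grip": 0.8,"linear": [0.12,0.07,0],"twist": 0},{"grip": 0.7,"linear": [0,0,0],"twist": 0}]}}

```text
clock: 10.3
eef_pos: [0.408, 0.2072, 0.1273]
tool_rot: [-0.063, 0.707, -0.693, 0.127]
ft_force: [-0.5, -0.4, -5.1]
grip_width: 0.0364
```

```bash
cat >> st.py <<'E'
    o=bot.get_obs(); print('torque',o['ft_torque'].round(3),'w',o['grip_width'].round(5),o['joint_pos'].round(3))
E
python3 st.py .41 .21 .135
```

```text
File "st.py", line 8
    o=bot.get_obs(); print('torque',o['ft_torque'].round(3),'w',o['grip_width'].round(5),o['joint_pos'].round(3))
IndentationError: unexpected indent
```

Emit:
{"method": "move_arm", "body": {"increments": [{"grip": 0.68,"linear": [0,-0.08,0],"twist": 0},{"grip": 0.66,"linear": [0,0,0],"twist": 0},{"grip": 0.64,"linear": [0,0,0],"twist": 0},{"grip": 0.63,"linear": [0,0,0],"twist": 0},{"grip": 0.62,"linear": [0,0,0],"twist": 0}]}}

```text
clock: 10.8
eef_pos: [0.4049, 0.2054, 0.1372]
tool_rot: [-0.066, 0.706, -0.694, 0.124]
ft_force: [0.2, -0.5, -4.8]
grip_width: 0.0362
```

```bash
sed -i '$d' st.py; cat >> st.py <<'E'
o=bot.get_obs(); print('torque',o['ft_torque'].round(3),'w',o['grip_width'].round(5),o['joint_pos'].round(3))
E
python3 st.py .41 .21 .135
```

```text
t 10.8 pos [0.4049 0.2054 0.1372] zang -74.5 ydir [ 0.079  0.028 -0.996] lin [-0.03   0.014 -0.015] F [ 0.2 -0.5 -4.8] w 0.0362 rows 0.1Traceback (most recent call last):
  File "st.py", line 8, in <module>
    o=bot.get_obs(); print('torque',o['ft_torque'].round(3),'w',o['grip_width'].round(5),o['joint_pos'].round(3))
                                                                ^^^^^^^^^^^^^^^^^^^^^
AttributeError: 'float' object has no attribute 'round'
```

Emit:
{"method": "move_arm", "body": {"increments": [{"grip": 0.61,"linear": [0,0,0],"twist": 0},{"grip": 0.6,"linear": [0,0,0],"twist": 0},{"grip": 0.6,"linear": [0,0,0],"twist": 0},{"grip": 0.59,"linear": [0,0,0],"twist": 0},{"grip": 0.59,"linear": [0,0,0],"twist": 0}]}}

```text
clock: 11.3
eef_pos: [0.4055, 0.2056, 0.1367]
tool_rot: [-0.066, 0.706, -0.694, 0.124]
ft_force: [0.6, 0.0, -4.4]
grip_width: 0.0363
```

```bash
sed -i "s/'w',o\['grip_width'\].round(5),//" st.py
python3 st.py .41 .21 .135
```

```text
t 11.3 pos [0.4055 0.2056 0.1367] zang -74.6 ydir [ 0.079  0.028 -0.996] lin [-0.027  0.011 -0.015] F [ 0.6  0.  -4.4] w 0.0363 rows 0.1
torque [-0.    -0.197  0.028] [ 0.477  0.157 -0.363  0.967 -0.012 -2.935]
```

Emit:
{"method": "move_arm", "body": {"increments": [{"grip": 0.585,"linear": [0,0,0],"twist": 0},{"grip": 0.58,"linear": [0,0,0],"twist": 0},{"grip": 0.58,"linear": [0,0,0],"twist": 0},{"grip": 0.575,"linear": [0,0,0],"twist": 0},{"grip": 0.575,"linear": [0,0,0],"twist": 0}]}}

```text
clock: 11.8
eef_pos: [0.4056, 0.2056, 0.1369]
tool_rot: [-0.066, 0.706, -0.694, 0.124]
ft_force: [0.1, -0.2, -4.6]
grip_width: 0.0364
```

```bash

python3 st.py .41 .21 .135; python3 - <<'E'
from h import *
b,Q=cloud("scene")
cv2.imwrite('pics/g4.png',cv2.resize(b[80:300,260:500],None,fx=2,fy=2))
E
```

```text
t 11.8 pos [0.4056 0.2056 0.1369] zang -74.5 ydir [ 0.08   0.028 -0.996] lin [-0.026  0.012 -0.015] F [ 0.1 -0.2 -4.6] w 0.0364 rows 0.1
torque [-0.004 -0.122  0.039] [ 0.477  0.157 -0.363  0.967 -0.012 -2.935]
```

View pics/g4.png

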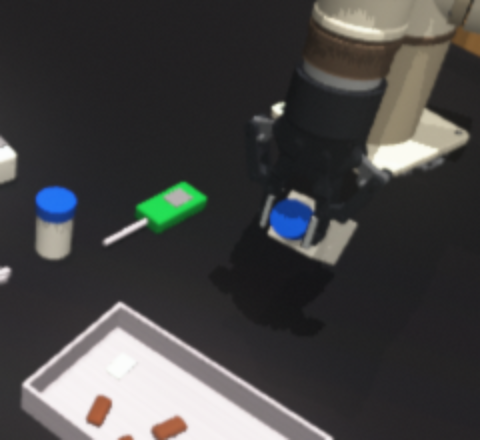

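Emit:
{"method": "move_arm", "body": {"increments": [{"grip": 0.57,"linear": [0,0,0],"twist": 0},{"grip": 0.57,"linear": [0,0,0],"twist": 0},{"grip": 0.57,"linear": [0,0,0],"twist": 0},{"grip": 0.57,"linear": [0,0,0],"twist": 0},{"grip": 0.57,"linear": [0,0,0],"twist": 0}]}}

```text
clock: 12.35
eef_pos: [0.4056, 0.2056, 0.1369]
tool_rot: [-0.066, 0.706, -0.694, 0.124]
ft_force: [0.5, -0.3, -4.6]
grip_width: 0.0368
```

```bash
cat >> st.py <<'E'
b,Q=cloud("scene"); hsv=cv2.cvtColor(b,cv2.COLOR_BGR2HSV)
e=o['eef_pos']; m=np.isfinite(Q[...,0])&(np.linalg.norm(Q-(e+[0,0,-.04]),axis=-1)<.14)&(hsv[...,1]<70)&(hsv[...,2]>110)&(Q[...,2]>(.0 if e[0]<.5 else .09))
q=Q[m]; print('body pts',len(q),(q.min(0)-e).round(3),(q.max(0)-e).round(3),'cut',q[:,2].min().round(3))
w,V=np.linalg.eigh(np.cov(q.T)); print('pca',np.sqrt(w).round(4),V.T.round(2).tolist())
E
python3 st.py .41 .21 .135
```

```text
t 12.35 pos [0.4056 0.2056 0.1369] zang -74.5 ydir [ 0.08   0.028 -0.996] lin [-0.026  0.012 -0.015] F [ 0.5 -0.3 -4.6] w 0.0368 rows 0.1
torque [ 0.046 -0.118 -0.033] [ 0.477  0.157 -0.363  0.967 -0.012 -2.935]
body pts 1148 [-0.121 -0.045 -0.137] [0.119 0.099 0.04 ] cut 0.0
pca [0.025  0.0305 0.0859] [[0.35, 0.57, 0.74], [-0.41, 0.81, -0.42], [-0.84, -0.16, 0.52]]
```

Emit:
{"method": "move_arm", "body": {"increments": [{"grip": 0.565,"linear": [0,0,0],"twist": 0},{"grip": 0.565,"linear": [0,0,0],"twist": 0},{"grip": 0.56,"linear": [0,0,0],"twist": 0},{"grip": 0.56,"linear": [0,0,0],"twist": 0},{"grip": 0.57,"linear": [0,0,0],"twist": 0}]}}

```text
clock: 12.9
eef_pos: [0.4053, 0.2055, 0.1367]
tool_rot: [-0.066, 0.706, -0.694, 0.124]
ft_force: [0.3, 0.3, -4.2]
grip_width: 0.0373
```

```bash
python3 st.py .41 .21 .135; python3 - <<'E'
from h import *
b,Q=cloud("scene")
cv2.imwrite('pics/g5.png',cv2.resize(b[80:300,260:500],None,fx=2,fy=2))
E
```

```text
t 12.9 pos [0.4053 0.2055 0.1367] zang -74.6 ydir [ 0.079  0.028 -0.996] lin [-0.028  0.011 -0.015] F [ 0.3  0.3 -4.2] w 0.0373 rows 0.1
torque [-0.108  0.477 -0.021] [ 0.477  0.157 -0.363  0.967 -0.011 -2.935]
body pts 2394 [-0.023 -0.046 -0.137] [0.119 0.099 0.039] cut 0.0
pca [0.0205 0.0239 0.051 ] [[0.53, 0.64, 0.56], [-0.56, 0.76, -0.34], [-0.64, -0.13, 0.76]]
```

View pics/g5.png

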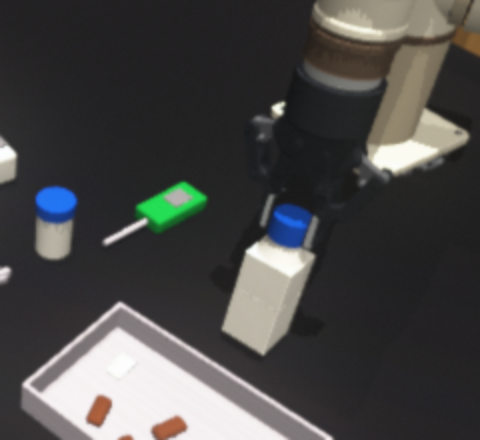

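It swung under and is past vertical, so it is still in motion. I'll let it settle under the light grip.

Emit:
{"method": "move_arm", "body": {"increments": [{"grip": 0.563,"linear": [0,0,0],"twist": 0},{"grip": 0.563,"linear": [0,0,0],"twist": 0},{"grip": 0.563,"linear": [0,0,0],"twist": 0},{"grip": 0.563,"linear": [0,0,0],"twist": 0},{"grip": 0.565,"linear": [0,0,0],"twist": 0}]}}

```text
clock: 13.5
eef_pos: [0.4037, 0.2049, 0.136]
tool_rot: [-0.067, 0.706, -0.694, 0.123]
ft_force: [-0.1, 0.4, -3.8]
grip_width: 0.0373
```

```bash
cat > tilt.py <<'E'
from h import *
o=bot.get_obs();e=o['eef_pos']
b,Q=cloud("scene"); hsv=cv2.cvtColor(b,cv2.COLOR_BGR2HSV)
m=np.isfinite(Q[...,0])&(hsv[...,1]<70)&(hsv[...,2]>110)&(abs(Q[...,0]-e[0])<.09)&(abs(Q[...,1]-e[1])<.08)&(Q[...,2]<e[2]-.012)&(Q[...,2]>e[2]-.14)
n,l,s,_=cv2.connectedComponentsWithStats(m.astype(np.uint8)); k=1+np.argmax(s[1:,4]); m=l==k
q=Q[m]; print('t',o['clock'],'F',o['ft_force'].round(1),'T',o['ft_torque'].round(3),'w',o['grip_width'],'bbox',s[k],'rel',(q.min(0)-e).round(3),(q.max(0)-e).round(3))
# two-face normals via ransac planes
rng=np.random.default_rng(0); r=q.copy()
for i in range(2):
    best=None
    for _ in range(500):
        a=r[rng.choice(len(r),3,False)]; nn=np.cross(a[1]-a[0],a[2]-a[0]); L=np.linalg.norm(nn)
        if L<1e-4: continue
        nn/=L; inl=abs((r-a[0])@nn)<.002
        if best is None or inl.sum()>best.sum(): best=inl
    g=r[best]; c=g.mean(0); nn=np.linalg.svd(g-c)[2][2]; nn*=np.sign(nn[0]+nn[1]+1e-9)
    print('face',len(g),nn.round(3),'c-e',(c-e).round(3)); r=r[~best]
    if i==0:n0=nn
ax=np.cross(n0,nn);ax/=np.linalg.norm(ax);print('axis',(ax*np.sign(ax[2])).round(3))
E
python3 tilt.py
```

```text
t 13.5 F [-0.1  0.4 -3.8] T [-0.052  0.185  0.034] w 0.037250158282977584 bbox [ 371  198   46   59 1519] rel [-0.024 -0.026 -0.138] [ 0.046  0.033 -0.012]
face 953 [0.961 0.256 0.109] c-e [ 0.033  0.008 -0.066]
face 324 [-0.254  0.967  0.012] c-e [ 0.004  0.025 -0.065]
axis [-0.102 -0.039  0.994]
```

It hangs 6° off vertical with its base almost on the bench. I'll set it down there, let it right itself, and regrip it cleanly.

Emit:
{"method": "move_arm", "body": {"increments": [{"grip": 0.565,"linear": [0,0.02,0],"twist": 0},{"grip": 0.56,"linear": [0,0.01,0],"twist": 0},{"grip": 0.55,"linear": [0,0,0],"twist": 0},{"grip": 0.53,"linear": [0,0,0],"twist": 0},{"grip": 0.5,"linear": [0,0,0],"twist": 0}]}}

```text
clock: 14.05
eef_pos: [0.4066, 0.2063, 0.1316]
tool_rot: [-0.065, 0.707, -0.694, 0.125]
ft_force: [0.6, 0.0, 0.1]
grip_width: 0.0428
```

```bash
python3 tilt.py; python3 st.py .4 .2 .13|head -1
```

```text
t 14.05 F [0.6 0.  0.1] T [-0.003  0.092 -0.014] w 0.04280223081678364 bbox [ 370  206   43   56 1472] rel [-0.014 -0.021 -0.135] [ 0.046  0.034 -0.013]
face 863 [ 0.964  0.266 -0.011] c-e [ 0.038  0.01  -0.075]
face 311 [-0.267  0.964  0.008] c-e [ 0.008  0.026 -0.071]
axis [ 0.013 -0.004  1.   ]
t 14.1 pos [0.4067 0.2064 0.1317] zang -74.5 ydir [ 0.081  0.03  -0.996] lin [0.041 0.005 0.022] F [ 0.9 -0.1  0.4] w 0.0428 rows 0.2
```

Emit:
{"method": "move_arm", "body": {"increments": [{"grip": 0.45,"linear": [-0.075,0,0],"twist": 0},{"grip": 0.45,"linear": [0,0.05,0],"twist": 0},{"grip": 0.45,"linear": [0,0.035,0],"twist": 0},{"grip": 0.45,"linear": [0,0,0],"twist": 0},{"grip": 0.52,"linear": [0,0,0],"twist": 0}]}}

```text
clock: 14.65
eef_pos: [0.4214, 0.2104, 0.1145]
tool_rot: [-0.065, 0.707, -0.694, 0.124]
ft_force: [0.6, 0.7, -0.2]
grip_width: 0.0408
```

```bash
python3 tilt.py; python3 st.py .422 .2097 .1157|head -2
```

```text
t 14.65 F [ 0.6  0.7 -0.2] T [-0.003  0.032 -0.051] w 0.04077364540159218 bbox [ 370  216   43   46 1145] rel [-0.03  -0.019 -0.117] [ 0.031  0.03  -0.012]
face 831 [0.964 0.267 0.002] c-e [ 0.022  0.006 -0.06 ]
face 271 [-0.267  0.964 -0.003] c-e [-0.007  0.022 -0.062]
axis [-0.002  0.002  1.   ]
t 14.7 pos [0.4213 0.2104 0.1145] zang -74.5 ydir [ 0.08   0.029 -0.996] lin [-0.003 -0.006  0.004] F [-0.4 -0.5 -0.5] w 0.0408 rows 0.0
torque [-0.002  0.12  -0.034] [ 0.47   0.211 -0.361  0.914 -0.01  -2.942]
```

Bottle stands upright on the bench. I'll release it here and regrip with the half-turned wrist, so that no twist is needed on the way to the pan.

Emit:
{"method": "move_arm", "body": {"increments": [{"grip": 0.3,"linear": [0,0,0],"twist": 0},{"grip": 0.2,"linear": [0,-0.1,0],"twist": 0},{"grip": 0.2,"linear": [0,-0.15,0],"twist": 0},{"grip": 0.2,"linear": [0,-0.1,0],"twist": 0},{"grip": 0.2,"linear": [0,0,0],"twist": 0.0748}]}}

```text
clock: 15.25
eef_pos: [0.4146, 0.208, 0.1869]
tool_rot: [-0.013, 0.714, -0.697, 0.07]
ft_force: [-0.0, -0.3, 0.7]
grip_width: 0.0683
```

Emit:
{"method": "move_arm", "body": {"increments": [{"grip": 0.2,"linear": [0,0,0],"twist": 0.0748},{"grip": 0.2,"linear": [0,0,0],"twist": 0.0748},{"grip": 0.2,"linear": [0,0,0],"twist": 0.0748},{"grip": 0.2,"linear": [0,0,0],"twist": 0.0748},{"grip": 0.2,"linear": [0,0,0],"twist": 0.0748}]}}

```text
clock: 15.75
eef_pos: [0.4154, 0.2086, 0.1901]
tool_rot: [0.246, 0.691, -0.651, -0.196]
ft_force: [0.3, -0.7, 0.5]
grip_width: 0.0682
```

Emit:
{"method": "move_arm", "body": {"increments": [{"grip": 0.2,"linear": [0,0,0],"twist": 0.0748},{"grip": 0.2,"linear": [0,0,0],"twist": 0.0748},{"grip": 0.2,"linear": [0,0,0],"twist": 0.0748},{"grip": 0.2,"linear": [0,0,0],"twist": 0.0748},{"grip": 0.2,"linear": [0,0,0],"twist": 0.0748}]}}

```text
clock: 16.25
eef_pos: [0.4152, 0.2087, 0.1914]
tool_rot: [0.467, 0.572, -0.515, -0.435]
ft_force: [0.9, 0.9, 0.1]
grip_width: 0.068
```

Emit:
{"method": "move_arm", "body": {"increments": [{"grip": 0.2,"linear": [0,0,0],"twist": 0.0748},{"grip": 0.2,"linear": [0,0,0],"twist": 0.0748},{"grip": 0.2,"linear": [0,0,0],"twist": 0.0748},{"grip": 0.2,"linear": [0,0,0],"twist": 0.0748},{"grip": 0.2,"linear": [0,0,0],"twist": 0.0748}]}}

```text
clock: 16.75
eef_pos: [0.415, 0.2087, 0.1927]
tool_rot: [0.623, 0.373, -0.308, -0.614]
ft_force: [0.2, 0.7, -0.2]
grip_width: 0.0684
```

Emit:
{"method": "move_arm", "body": {"increments": [{"grip": 0.2,"linear": [0,0,0],"twist": 0.0748},{"grip": 0.2,"linear": [0,0,0],"twist": 0.0748},{"grip": 0.2,"linear": [0,0,0],"twist": 0.0748},{"grip": 0.2,"linear": [0,0,0],"twist": 0.0748},{"grip": 0.2,"linear": [0,0,0],"twist": 0.06}]}}

```text
clock: 17.25
eef_pos: [0.4148, 0.2088, 0.194]
tool_rot: [-0.692, -0.132, 0.066, 0.707]
ft_force: [-0.0, -0.1, 0.7]
grip_width: 0.068
```

```bash
python3 st.py .4215 .2104 .1145|head -2; python3 - <<'E'
from h import *
b,Q=cloud("scene"); e=np.array([.419,.2097,.1145]); hsv=cv2.cvtColor(b,cv2.COLOR_BGR2HSV)
m=np.isfinite(Q[...,0])&(hsv[...,0]>100)&(hsv[...,0]<130)&(hsv[...,1]>120)&(np.hypot(Q[...,0]-e[0],Q[...,1]-e[1])<.05)
q=Q[m];print('cap',len(q),q.mean(0).round(3),q.min(0).round(3),q.max(0).round(3))
E
```

```text
t 17.25 pos [0.4148 0.2088 0.194 ] zang 106.1 ydir [ 0.09   0.035 -0.995] lin [-0.004  0.399 -0.005] F [-0.  -0.1  0.7] w 0.068 rows 1.6
torque [-0.041  0.069 -0.001] [ 0.473  0.117 -0.251  1.106 -0.01   0.192]
cap 394 [0.426 0.213 0.144] [0.401 0.191 0.123] [0.442 0.228 0.152]
```

Emit:
{"method": "move_arm", "body": {"increments": [{"grip": 0.2,"linear": [0,0.15,0],"twist": 0.007},{"grip": 0.2,"linear": [0,0.15,0],"twist": 0},{"grip": 0.3,"linear": [0,0.09,0],"twist": 0},{"grip": 0.45,"linear": [0,0,0],"twist": 0},{"grip": 0.5,"linear": [0,0,0],"twist": 0}]}}

```text
clock: 17.85
eef_pos: [0.4237, 0.2125, 0.1167]
tool_rot: [-0.691, -0.136, 0.065, 0.707]
ft_force: [-0.4, 0.4, 0.3]
grip_width: 0.0425
```

```bash
python3 tilt.py; python3 st.py .4215 .2104 .1145|head -1
```

```text
t 17.85 F [-0.4  0.4  0.3] T [-0.033  0.096  0.026] w 0.042529787803892764 bbox [ 370  212   42   50 1204] rel [-0.032 -0.024 -0.118] [ 0.029  0.028 -0.012]
face 859 [0.963 0.269 0.   ] c-e [ 0.02   0.004 -0.062]
face 279 [-0.266  0.964  0.   ] c-e [-0.009  0.02  -0.062]
axis [-0. -0.  1.]
t 17.9 pos [0.4237 0.2125 0.1169] zang 106.4 ydir [ 0.095  0.037 -0.995] lin [-0.015  0.01  -0.007] F [ 0.3 -0.1  0.2] w 0.0431 rows 0.1
```

Emit:
{"method": "move_arm", "body": {"increments": [{"grip": 0.6,"linear": [0,0,0],"twist": 0},{"grip": 1,"linear": [0,0,0],"twist": 0},{"grip": 1,"linear": [0,0,0],"twist": 0},{"grip": 1,"linear": [0,-0.06,0],"twist": 0},{"grip": 1,"linear": [0,-0.12,0],"twist": 0}]}}

```text
clock: 18.45
eef_pos: [0.4169, 0.2095, 0.1509]
tool_rot: [-0.692, -0.133, 0.069, 0.706]
ft_force: [0.7, 0.8, -4.3]
grip_width: 0.0366
```

Emit:
{"method": "move_arm", "body": {"increments": [{"grip": 1,"linear": [0,-0.15,0],"twist": 0},{"grip": 1,"linear": [0,-0.15,0],"twist": 0},{"grip": 1,"linear": [0,-0.12,0],"twist": 0},{"grip": 1,"linear": [0,-0.05,0],"twist": 0},{"grip": 1,"linear": [0,0,0],"twist": 0}]}}

```text
clock: 18.95
eef_pos: [0.4071, 0.2057, 0.2483]
tool_rot: [-0.692, -0.133, 0.069, 0.706]
ft_force: [0.9, -0.3, -5.7]
grip_width: 0.0366
```

```bash
python3 tilt.py; python3 st.py .618 -.235 .25|head -2
```

```text
t 18.95 F [ 0.9 -0.3 -5.7] T [-0.006  0.076 -0.001] w 0.03655575982088117 bbox [ 387  151   49   59 1658] rel [-0.036 -0.024 -0.119] [ 0.026  0.028 -0.012]
face 1142 [ 0.964  0.267 -0.011] c-e [ 0.018  0.004 -0.062]
face 383 [-0.269  0.963  0.001] c-e [-0.011  0.02  -0.059]
axis [0.011 0.002 1.   ]
t 19.0 pos [0.4067 0.2056 0.2474] zang 106.5 ydir [ 0.084  0.033 -0.996] lin [ 0.389  0.004 -2.412] F [-0.1 -0.  -4.4] w 0.0367 rows 9.8
torque [-0.006  0.11   0.002] [ 0.474  0.074 -0.157  1.249 -0.01   0.187]
```

Emit:
{"method": "move_arm", "body": {"increments": [{"grip": 1,"linear": [0.01,0,-0.08],"twist": 0},{"grip": 1,"linear": [0.025,0,-0.14],"twist": 0},{"grip": 1,"linear": [0.03,0,-0.18],"twist": 0},{"grip": 1,"linear": [0.03,0,-0.18],"twist": 0},{"grip": 1,"linear": [0.03,0,-0.18],"twist": 0}]}}

```text
clock: 19.55
eef_pos: [0.4697, 0.0656, 0.2374]
tool_rot: [-0.692, -0.13, 0.081, 0.706]
ft_force: [0.7, -0.6, -4.5]
grip_width: 0.0366
```

Emit:
{"method": "move_arm", "body": {"increments": [{"grip": 1,"linear": [0.03,0,-0.18],"twist": 0},{"grip": 1,"linear": [0.03,0,-0.18],"twist": 0},{"grip": 1,"linear": [0.03,0,-0.18],"twist": 0},{"grip": 1,"linear": [0.03,0,-0.18],"twist": 0},{"grip": 1,"linear": [0.03,0,-0.16],"twist": 0}]}}

```text
clock: 20.05
eef_pos: [0.5477, -0.1012, 0.2253]
tool_rot: [-0.69, -0.123, 0.087, 0.708]
ft_force: [-0.5, 0.7, -3.9]
grip_width: 0.0366
```

```bash
python3 st.py .62 -.235 .25|head -2
```

```text
t 20.05 pos [ 0.5477 -0.1012  0.2253] zang 107.1 ydir [ 0.047  0.032 -0.998] lin [ 0.156 -0.128 -0.744] F [-0.5  0.7 -3.9] w 0.0366 rows 3.1
torque [ 0.03   0.009 -0.029] [-0.205  0.325  0.102  1.309  0.041 -0.502]
```

Emit:
{"method": "move_arm", "body": {"increments": [{"grip": 1,"linear": [0.03,-0.05,-0.16],"twist": 0},{"grip": 1,"linear": [0.03,-0.05,-0.16],"twist": 0},{"grip": 1,"linear": [0.03,-0.05,-0.15],"twist": 0},{"grip": 1,"linear": [0.03,-0.02,-0.12],"twist": 0},{"grip": 1,"linear": [0.02,0,-0.06],"twist": 0}]}}

```text
clock: 20.6
eef_pos: [0.6096, -0.2275, 0.2429]
tool_rot: [-0.689, -0.113, 0.092, 0.71]
ft_force: [0.9, -0.2, -4.6]
grip_width: 0.0368
```

Emit:
{"method": "move_arm", "body": {"increments": [{"grip": 1,"linear": [0.01,0,-0.03],"twist": 0},{"grip": 1,"linear": [0,0,0],"twist": 0},{"grip": 1,"linear": [0,0,0],"twist": 0},{"grip": 1,"linear": [0,0,0],"twist": 0},{"grip": 1,"linear": [0,0,0],"twist": 0}]}}

```text
clock: 21.1
eef_pos: [0.6113, -0.2315, 0.2346]
tool_rot: [-0.686, -0.109, 0.096, 0.713]
ft_force: [-0.1, -0.3, -4.6]
grip_width: 0.0366
```

```bash
python3 st.py .62 -.235 .21|head -2; python3 tilt.py; python3 - <<'E'
from h import *
b,Q=cloud("scene")
cv2.imwrite('pics/g6.png',cv2.resize(b[30:230,110:370],None,fx=2,fy=2))
E
```

```text
t 21.1 pos [ 0.6113 -0.2315  0.2346] zang 106.7 ydir [ 0.013  0.039 -0.999] lin [ 0.034  0.123 -0.034] F [-0.1 -0.3 -4.6] w 0.0366 rows 0.5
torque [-0.067 -0.027 -0.004] [-0.381  0.564  0.496  1.506  0.041 -0.672]
t 21.15 F [-0.3 -0.4 -4.5] T [-0.063  0.048 -0.012] w 0.03679877433761376 bbox [ 193   87   35   47 1131] rel [-0.043 -0.024 -0.118] [ 0.024  0.03  -0.012]
face 571 [-0.263  0.964  0.023] c-e [-0.014  0.021 -0.062]
face 447 [ 0.958  0.275 -0.077] c-e [ 0.014  0.004 -0.064]
axis [ 0.081 -0.002  0.997]
```

View pics/g6.png

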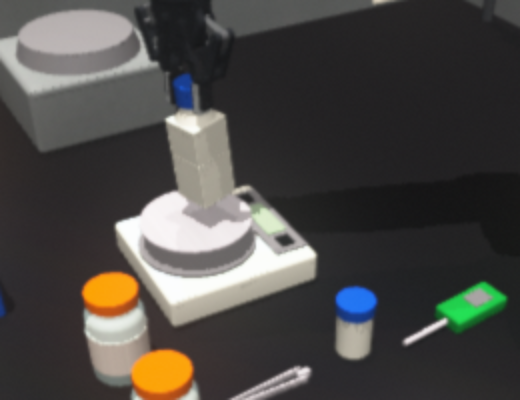

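The bottle hangs over the pan with about 4.6° of tilt about the jaw axis and the base offset −x. I'll centre it and descend slowly until I feel contact.

Emit:
{"method": "move_arm", "body": {"increments": [{"grip": 1,"linear": [0.02,0.03,-0.012],"twist": 0},{"grip": 1,"linear": [0.02,0.03,-0.012],"twist": 0},{"grip": 1,"linear": [0.01,0.03,0],"twist": 0},{"grip": 1,"linear": [0,0.02,0],"twist": 0},{"grip": 1,"linear": [0,0,0],"twist": 0}]}}

```text
clock: 21.75
eef_pos: [0.6242, -0.2323, 0.2118]
tool_rot: [-0.687, -0.11, 0.095, 0.712]
ft_force: [-0.6, 0.2, -4.8]
grip_width: 0.0364
```

```bash
python3 st.py .621 -.234 .203|head -2; python3 tilt.py
```

```text
t 21.75 pos [ 0.6242 -0.2323  0.2118] zang 106.7 ydir [ 0.015  0.038 -0.999] lin [-0.019  0.043 -0.005] F [-0.6  0.2 -4.8] w 0.0364 rows 0.2
torque [-0.075  0.022 -0.009] [-0.375  0.593  0.488  1.465  0.041 -0.666]
t 21.8 F [ 0.3 -0.3 -4.9] T [-0.02  -0.052 -0.051] w 0.0364920642897534 bbox [ 179   98   57   59 2130] rel [-0.079 -0.077 -0.132] [ 0.061  0.064 -0.012]
face 915 [ 0.     0.004 -1.   ] c-e [-0.002  0.01  -0.127]
face 579 [-0.274  0.961  0.023] c-e [-0.014  0.021 -0.062]
axis [0.962 0.274 0.001]
```

Emit:
{"method": "move_arm", "body": {"increments": [{"grip": 1,"linear": [0,0.015,0],"twist": 0},{"grip": 1,"linear": [0,0.01,0],"twist": 0},{"grip": 1,"linear": [0,0.005,0],"twist": 0},{"grip": 1,"linear": [0,0.005,0],"twist": 0},{"grip": 1,"linear": [0,0,0],"twist": 0}]}}

```text
clock: 22.35
eef_pos: [0.6246, -0.2324, 0.206]
tool_rot: [-0.687, -0.111, 0.095, 0.712]
ft_force: [-0.3, -0.0, -5.4]
grip_width: 0.0368
```

```bash
python3 st.py .621 -.234 .203|head -2
```

```text
t 22.35 pos [ 0.6246 -0.2324  0.206 ] zang 106.7 ydir [ 0.017  0.037 -0.999] lin [-0.02   0.014 -0.003] F [-0.3 -0.  -5.4] w 0.0368 rows 0.1
torque [-0.064 -0.008 -0.014] [-0.375  0.593  0.473  1.448  0.041 -0.666]
```

Emit:
{"method": "move_arm", "body": {"increments": [{"grip": 1,"linear": [0,0.006,0],"twist": 0},{"grip": 1,"linear": [0,0,0],"twist": 0},{"grip": 1,"linear": [0,0.005,0],"twist": 0},{"grip": 1,"linear": [0,0,0],"twist": 0},{"grip": 1,"linear": [0,0,0],"twist": 0}]}}

```text
clock: 22.9
eef_pos: [0.6249, -0.2325, 0.2041]
tool_rot: [-0.688, -0.111, 0.094, 0.711]
ft_force: [0.1, 0.2, -4.8]
grip_width: 0.0368
```

```bash
python3 st.py .621 -.234 .203|head -2
```

```text
t 22.9 pos [ 0.6249 -0.2325  0.2041] zang 106.7 ydir [ 0.018  0.037 -0.999] lin [-0.021  0.005 -0.002] F [ 0.1  0.2 -4.8] w 0.0368 rows 0.1
torque [-0.09  -0.016  0.002] [-0.375  0.593  0.468  1.442  0.041 -0.666]
```

Emit:
{"method": "move_arm", "body": {"increments": [{"grip": 1,"linear": [0,0.005,0],"twist": 0},{"grip": 1,"linear": [0,0,0],"twist": 0},{"grip": 1,"linear": [0,0,0],"twist": 0},{"grip": 1,"linear": [0,0.003,0],"twist": 0},{"grip": 1,"linear": [0,0,0],"twist": 0}]}}

```text
clock: 23.45
eef_pos: [0.625, -0.2324, 0.2035]
tool_rot: [-0.688, -0.111, 0.094, 0.711]
ft_force: [-0.7, -0.6, -2.8]
grip_width: 0.0368
```

```bash
python3 st.py .621 -.234 .203|head -2
```

```text
t 23.45 pos [ 0.625  -0.2324  0.2035] zang 106.7 ydir [ 0.019  0.037 -0.999] lin [-0.021  0.002 -0.002] F [-0.7 -0.6 -2.8] w 0.0368 rows 0.1
torque [-0.015  0.097  0.004] [-0.375  0.593  0.465  1.439  0.041 -0.666]
```

Contact felt: about 2 N on the pan at TCP z 0.2035. I'll ease the grip and let the top follow back to vertical.

Emit:
{"method": "move_arm", "body": {"increments": [{"grip": 0.6,"linear": [0,0,0],"twist": 0},{"grip": 0.585,"linear": [0,0,0],"twist": 0},{"grip": 0.575,"linear": [-0.005,0,0],"twist": 0},{"grip": 0.572,"linear": [-0.008,0,0],"twist": 0},{"grip": 0.57,"linear": [-0.008,0,0],"twist": 0}]}}

```text
clock: 24.0
eef_pos: [0.6216, -0.2335, 0.2035]
tool_rot: [-0.688, -0.112, 0.093, 0.711]
ft_force: [0.7, 0.0, -3.7]
grip_width: 0.0369
```

```bash
sed -i "s/(Q\[...,2\]>e\[2\]-.14)/(Q[...,2]>max(e[2]-.14,.095))/" tilt.py; python3 st.py .621 -.234 .203|head -2; python3 tilt.py
```

```text
t 24.0 pos [ 0.6216 -0.2335  0.2035] zang 106.7 ydir [ 0.021  0.037 -0.999] lin [-0.004  0.002 -0.002] F [ 0.7  0.  -3.7] w 0.0369 rows 0.0
torque [-0.013 -0.23  -0.021] [-0.378  0.585  0.452  1.432  0.042 -0.67 ]
t 24.05 F [-0.4  1.  -4.2] T [-0.06  -0.121  0.001] w 0.03700334458179368 bbox [ 189  100   34   43 1006] rel [-0.041 -0.024 -0.108] [ 0.025  0.029 -0.012]
face 518 [-0.274  0.962  0.019] c-e [-0.013  0.021 -0.059]
face 391 [ 0.96   0.274 -0.061] c-e [ 0.016  0.003 -0.059]
axis [ 0.064 -0.001  0.998]
```

Emit:
{"method": "move_arm", "body": {"increments": [{"grip": 0.568,"linear": [-0.01,0.003,0],"twist": 0},{"grip": 0.567,"linear": [-0.01,0.003,0],"twist": 0},{"grip": 0.566,"linear": [-0.01,0.003,0],"twist": 0},{"grip": 0.566,"linear": [-0.005,0,0],"twist": 0},{"grip": 0.566,"linear": [0,0,0],"twist": 0}]}}

```text
clock: 24.6
eef_pos: [0.6156, -0.2357, 0.203]
tool_rot: [-0.688, -0.114, 0.092, 0.711]
ft_force: [0.6, 0.3, -3.0]
grip_width: 0.0375
```

```bash
python3 st.py .621 -.234 .203|head -2; python3 tilt.py
```

```text
t 24.6 pos [ 0.6156 -0.2357  0.203 ] zang 106.7 ydir [ 0.026  0.036 -0.999] lin [0.028 0.001 0.001] F [ 0.6  0.3 -3. ] w 0.0375 rows 0.1
torque [ 0.048 -0.339 -0.016] [-0.386  0.571  0.427  1.417  0.043 -0.677]
t 24.65 F [-0.   0.3 -1.7] T [-0.026 -0.237  0.062] w 0.037144208465555356 bbox [191  99  33  43 998] rel [-0.038 -0.022 -0.108] [ 0.026  0.03  -0.012]
face 514 [-0.261  0.965  0.013] c-e [-0.012  0.021 -0.058]
face 378 [ 0.962  0.268 -0.058] c-e [ 0.017  0.003 -0.058]
axis [0.059 0.003 0.998]
```

Emit:
{"method": "move_arm", "body": {"increments": [{"grip": 0.564,"linear": [0,0,0],"twist": 0},{"grip": 0.562,"linear": [0,0,0],"twist": 0},{"grip": 0.561,"linear": [0,0,0],"twist": 0},{"grip": 0.56,"linear": [0,0,0],"twist": 0},{"grip": 0.56,"linear": [0,0,0],"twist": 0}]}}

```text
clock: 25.2
eef_pos: [0.6151, -0.236, 0.2026]
tool_rot: [-0.688, -0.113, 0.093, 0.711]
ft_force: [0.3, -0.9, -2.3]
grip_width: 0.0375
```

```bash
python3 st.py .621 -.234 .203|head -2; python3 tilt.py
```

```text
t 25.2 pos [ 0.6151 -0.236   0.2026] zang 106.7 ydir [ 0.024  0.036 -0.999] lin [ 0.031 -0.001  0.001] F [ 0.3 -0.9 -2.3] w 0.0375 rows 0.1
torque [-0.089 -0.131  0.034] [-0.386  0.571  0.427  1.418  0.042 -0.677]
t 25.25 F [ 0.2  0.1 -2.8] T [-0.039 -0.114  0.015] w 0.03762671913315563 bbox [191  99  33  43 988] rel [-0.038 -0.022 -0.107] [ 0.026  0.029 -0.012]
face 511 [-0.279  0.96   0.011] c-e [-0.012  0.021 -0.058]
face 396 [ 0.96   0.274 -0.051] c-e [ 0.017  0.004 -0.058]
axis [0.052 0.003 0.999]
```

Emit:
{"method": "move_arm", "body": {"increments": [{"grip": 0.56,"linear": [-0.007,0.003,0],"twist": 0},{"grip": 0.559,"linear": [-0.007,0.003,0],"twist": 0},{"grip": 0.559,"linear": [-0.007,0,0],"twist": 0},{"grip": 0.558,"linear": [-0.007,0,0],"twist": 0},{"grip": 0.558,"linear": [0,0,0],"twist": 0}]}}

```text
clock: 25.8
eef_pos: [0.6092, -0.2381, 0.2018]
tool_rot: [-0.689, -0.113, 0.092, 0.71]
ft_force: [-0.1, 0.3, -2.0]
grip_width: 0.0377
```

```bash
python3 st.py .621 -.234 .203|head -2; python3 tilt.py
```

```text
t 25.8 pos [ 0.6092 -0.2381  0.2018] zang 106.7 ydir [ 0.024  0.035 -0.999] lin [ 0.063 -0.004  0.003] F [-0.1  0.3 -2. ] w 0.0377 rows 0.3
torque [-0.137 -0.081  0.005] [-0.392  0.56   0.406  1.408  0.041 -0.683]
t 25.85 F [ 0.2 -0.1 -1.3] T [-0.199  0.022 -0.043] w 0.03766574575403625 bbox [193  99  32  43 997] rel [-0.034 -0.021 -0.107] [ 0.027  0.032 -0.012]
face 507 [-0.259  0.966  0.011] c-e [-0.008  0.022 -0.058]
face 405 [ 0.964  0.264 -0.007] c-e [ 0.02   0.004 -0.058]
axis [ 0.009 -0.009  1.   ]
```

Nearly upright at about 0.6°. I'll ease off the rest gradually.

Emit:
{"method": "move_arm", "body": {"increments": [{"grip": 0.557,"linear": [0,0.002,0],"twist": 0},{"grip": 0.555,"linear": [0,0,0],"twist": 0},{"grip": 0.553,"linear": [0,0,0],"twist": 0},{"grip": 0.551,"linear": [0,0,0],"twist": 0},{"grip": 0.549,"linear": [0,0,0],"twist": 0}]}}

```text
clock: 26.4
eef_pos: [0.6095, -0.2374, 0.2021]
tool_rot: [-0.688, -0.113, 0.092, 0.711]
ft_force: [0.3, 0.9, -0.5]
grip_width: 0.0384
```

```bash
python3 st.py .621 -.234 .203|head -2; python3 tilt.py
```

```text
t 26.4 pos [ 0.6095 -0.2374  0.2021] zang 106.8 ydir [ 0.025  0.036 -0.999] lin [ 0.06  -0.003 -0.   ] F [ 0.3  0.9 -0.5] w 0.0384 rows 0.2
torque [ 0.065  0.066 -0.031] [-0.391  0.56   0.407  1.408  0.042 -0.683]
t 26.45 F [-0.1  0.1 -0.1] T [ 0.065  0.094 -0.005] w 0.03857061860174642 bbox [ 193   98   32   45 1027] rel [-0.034 -0.024 -0.107] [ 0.027  0.032 -0.012]
face 499 [-0.269  0.963  0.014] c-e [-0.01   0.022 -0.058]
face 402 [0.966 0.258 0.001] c-e [ 0.019  0.004 -0.058]
axis [ 0.002 -0.014  1.   ]
```

Emit:
{"method": "move_arm", "body": {"increments": [{"grip": 0.53,"linear": [0,0,0],"twist": 0},{"grip": 0.48,"linear": [0,0,0],"twist": 0},{"grip": 0.3,"linear": [0,0,0],"twist": 0},{"grip": 0.2,"linear": [0,-0.03,0],"twist": 0},{"grip": 0.2,"linear": [0,-0.08,0],"twist": 0}]}}

```text
clock: 27.0
eef_pos: [0.6082, -0.2381, 0.2227]
tool_rot: [-0.688, -0.112, 0.093, 0.711]
ft_force: [-0.5, -0.1, 0.1]
grip_width: 0.0684
```

Emit:
{"method": "move_arm", "body": {"increments": [{"grip": 0.2,"linear": [0,-0.12,0],"twist": 0},{"grip": 0.2,"linear": [0,-0.12,0],"twist": 0},{"grip": 0.2,"linear": [0,-0.12,0],"twist": 0},{"grip": 0.2,"linear": [0,-0.06,0],"twist": 0},{"grip": 0.2,"linear": [0,0,0],"twist": 0}]}}

```text
clock: 27.5
eef_pos: [0.6068, -0.2421, 0.3146]
tool_rot: [-0.689, -0.114, 0.091, 0.71]
ft_force: [-0.0, 0.3, 0.2]
grip_width: 0.068
```

```bash
python3 st.py .621 -.234 .203|head -2; python3 - <<'E'
from h import *
b,Q=cloud("scene")
cv2.imwrite('pics/g7.png',cv2.resize(b,None,fx=1.5,fy=1.5))
I=cv2.cvtColor(b,cv2.COLOR_BGR2HSV)
m=np.isfinite(Q[...,0])&(np.hypot(Q[...,0]-.6,Q[...,1]+.24)<.05)&(Q[...,2]>.095)&(Q[...,2]<.18)
q=Q[m];print(len(q),q.min(0).round(3),q.max(0).round(3),cv2.minAreaRect(q[:,:2].astype(np.float32)*1000))
E
```

```text
t 27.5 pos [ 0.6068 -0.2421  0.3146] zang 106.7 ydir [ 0.028  0.033 -0.999] lin [0.059 0.561 0.005] F [-0.   0.3  0.2] w 0.068 rows 2.3
torque [0.04  0.03  0.007] [-0.399  0.558  0.692  1.692  0.041 -0.69 ]
861 [ 0.575 -0.257  0.095] [ 0.636 -0.206  0.18 ] ((613.381591796875, -223.55487060546875), (38.27610397338867, 69.15997314453125), 61.38240432739258)
```

View pics/g7.png

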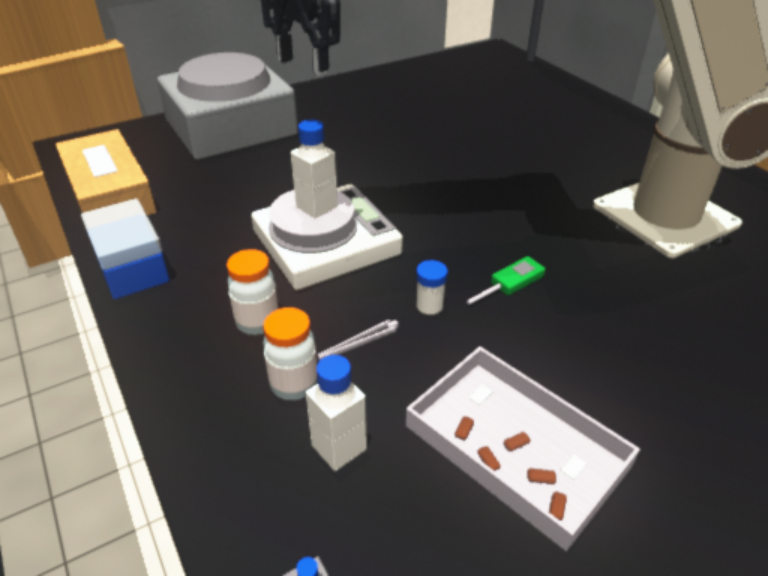

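```bash
python3 -c "
from workcell import bot
print(bot.job_done())"
```

```text
the job is handed in; nothing more can be done
None
```

The bottle stands upright, cap up, on the balance pan, and the gripper is open and clear about 10 cm above it. I handed the job in at about 27.5 s.

**How it went:** I gripped the toppled bottle by its cap and lifted it off the tray rim. Low over free bench, I eased the grip so it swung upright, then set it down there. I regripped it with the wrist half-turned and carried it to the pan. Contact was felt with the pan's upper face at about 84–85 mm. I straightened the bottle against the pan and loosened the grip gradually.

**Last checks:**
- **Tilt:** about 0.8° from vertical just before I opened the gripper; the final picture shows it standing upright.
- **Position:** about 10 mm from the pan centre. The corners are then about 45 mm out, on a 70 mm radius pan.
- **Pan load:** I estimated it from the wrist force. It rose smoothly to the bottle's own weight, about 4.6 N (roughly 1.5 mm of sink), with no pressing seen beyond that. I did not read the pan's sink directly.
- **Other things on the bench:** in the last picture they look unmoved. I compared them by eye and did not measure them.

**What went wrong along the way:**
- Joint 6 reached its range limit on the first approach, and holding there tilted the tool by about 5°. I worked most of that off at the opposite limit.
- The tool also drifted in pitch, so the bottle reached the pan about 4.6° off vertical. I corrected that during placement.
- The last numeric fit of the bottle's outline, (0.613, −0.224), disagreed with the flat-side measurement of (0.604, −0.240). That outline saw only part of the bottle, so I relied on the flat sides; both put it wholly on the pan.

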